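Take an X-ray reading of a bronze plate with the dead-man paddle held

ROBOT

A 6-joint arm with a two-finger parallel gripper is mounted at the origin on a cart in front of the work surface, level with it; the furniture and walls round the work are solid. World frame = base frame: x ahead of the robot, y to its left, z up, the work surface at z = 0. Lengths are in m, angles in rad, forces in N, time in s.
With the tool pointing down it reaches from about 0.3 to 0.775 m from the base axis. Payload 14.6 kg.
Tool frame: the origin (TCP) lies at the centre of the arm's flange, where the gripper is bolted on; the fingertips stand 199 mm ahead of it and the grasp point (between the pads) lies 180 mm ahead of it; z points along the fingers, y is the line along which they close (so a half turn about z gives the same grasp; the last joint's range is limited). The gripper opens to 94 mm and grips with 3 to 60 N. Pads are 16 mm wide; open, the fingers measure 119 mm over their backs; the gripper's body (75 mm by 177 mm) begins 78 mm behind the grasp point.
Start: joints at [-1.278, 0.3, 1.521, -0, 1.321, -0.067], TCP at [0.194, -0.515, 0.405] pointing down, gripper open.
Joint ranges: [-3.03, 3.03], [-0.79, 2.21], [0.23, 2.52], [-1.04, 4.18], [0, 3.07], [-2.55, 2.55]. Speed limits (rad/s): [2.22, 2.22, 2.57, 3.14, 3.14, 3.14].

INTERFACE

Orientations are given as [roll, pitch, yaw] about the fixed x, y, z axes, in that order (R = Rz(yaw) Ry(pitch) Rx(roll)).
In Python, from station import ctrl gives the robot as it stands. The module is installed in compiled form; this text tells all that it offers.
- The arm moves only by the tool servo_tool, never from a script. Its argument "motion" is a list of rows, each a list of 5 numbers: the closure, from 0 (fully open) to 1 (shut), then the shift along the world's x, y, z in cm, then the turn about the world's z in degrees. A call has 1 to 20 rows; each row is the pose to reach, as a shift and turn from the pose commanded when the call began; what a row does not reach only later rows make up. A row lasts 1/8 s, in which the tool goes at most 62.5 mm and 10.7 degrees, less where a joint would pass 70% of its speed; a pose out of reach is approached as far as the arm can. A call with a gripper value outside its range is refused whole. The fingers move at their own pace and stop on an object; "squeeze" is the grip in N (left out, the last holds). Time passes only in rows, so rows that repeat a pose let the fingers close. It gives the time, the measured TCP pose, the force, the opening and the grip force at its end, in the units of the state.
- ctrl.get_obs(): the state, without advancing time (a new reading comes with each control period).
- ctrl.camera(name): name is "scene" or "top"; returns a dict with "image" (384x512x3 uint8, red, green, blue), "fx", "fy", "cx", "cy" (pixels), "camera_from_world" (4x4, takes a point from world to camera coordinates). Camera axes: x right, y up, looking along -z (the intrinsics and any distortion apply to the point x, -y, -z); pixel columns grow to the right and rows downward; lengths in m; the calibration is good to about 2 mm. A picture is of the moment at which its call begins. There is no depth.
- ctrl.hand_in(): hands the job in; it is judged then, once.
The state is a dict: "time_s": time; "qpos": joint angles; "joint_vel": joint speeds; "tau": joint torques, N m; "ee_pos": TCP position; "eef_rot": TCP orientation; "force": force on the tool from outside, world axes, zero at the start; "moment": the same for the moment, N m; "grip_width": finger opening in m; "grip_force": force on a finger pad.
Only numpy, scipy, OpenCV 4.12 (cv2) and the standard library are available. Lean on these libraries where they do the work, as an engineer would, in place of code of your own. Each camera call takes 0.05 s, during which the arm holds its last target. There are 200 camera calls.

TASK

Take an X-ray reading of the small flat bronze plate that lies to the right of the white analyser: lay it flat on the analyser's deck with the middle of its broad part on the amber measuring window, let go of it, and swing the grey shielding lid fully shut over it. Only when the lid is shut, press the yellow dead-man paddle (the black rubber pad) with the fingertips down to about half of its travel and keep it there: the beam is on only in that middle position, and pressing the paddle right down trips the machine, so never do that. The reading goes on after you stop: hold the paddle half-way for at least three seconds and finish while still holding it there, and leave the flat white find box, the sample box and the vial alone.

Things in the scene. Friction and masses are not known exactly. Their poses are not given: they have to be found in the camera images.
- bronze_plate: small corroded green-brown bronze plate (a find), 36 x 82 x 8 mm, 60 g, loose, lying flat on a 1 mm card on the desk. Origin: centre of its underside outline; z up; its long axis is y. Its broad part (up to 36 mm wide, edges to grasp) reaches from y = -41 to +8 mm, the narrow stem from there to y = +41 mm
- plate_middle (a point): the middle of the broad part of the bronze plate, on its underside; 17 mm from the plate's origin toward -y, away from the stem. Its axes are those of the plate. This point goes on the measuring window
- analyser: white bench analyser, fixed to the desk, 190 mm deep (x) by 245 mm wide (y), flat top deck 70 mm above the desk. Origin: centre of its underside; x from its front (display, lamps, key switch) to its rear, y to its left, z up. The lid's chamber is on its left, the yellow paddle on a grey strip on its right. Its yaw is within 0.3 rad of straight ahead
- window (a point): centre of the round amber measuring window (18 mm across, in a 26 mm dark ring), flush in the flat aluminium deck, 70 mm above the desk; axes as the analyser's. In the analyser's frame it lies at (0, 42, 70) mm. The closed lid has room inside for 70 mm before, 82 mm behind and 71 mm to either side of this point, and 43 mm above
- lid (a joint): angle (rad) of the shielding lid: 0 = shut on the deck, grows as it opens upward and to the rear, up to 1.92. It starts open, just past upright (1.6 to 1.75), and a stiff hinge (0.32 N m) keeps it where it is left, so it must be pushed all the way down, about 2 to 4 N at the handle
- lid_hinge (a point): middle of the lid's hinge axis, along the rear edge of the deck, in the analyser's frame at (86, 42, 71) mm; axes as the analyser's; the axis is y
- lid_handle (a point): middle of the lid's black round handle bar (9 mm thick, 72 mm long along y), 28 mm clear of the lid's front wall. Lid shut: 188 mm in front of the hinge axis, 26 mm above it; it turns with the lid. Lid open: it is the topmost part, above the hinge, and can be hooked or pushed from behind. The lid is a grey box open below, 160 mm deep, 150 wide, 48 high
- paddle (a joint): angle (rad) of the yellow dead-man paddle: 0 = released (up), grows as its front end is pressed down, 0.20 = right down on its stop. The middle position to hold is about 0.10; a spring pushes it back up. Pressed at paddle_press it takes 2 N to start, 6 N at 0.10, 8 N at 0.15 and 10 N at 0.20
- paddle_hinge (a point): middle of the paddle's hinge axis at its rear end, in the analyser's frame at (55, -80, 90) mm; axes as the analyser's; the axis is y
- paddle_press (a point): the place to press, on top of the black ribbed rubber pad (78 x 43 mm) of the yellow paddle near its front end, 70 mm in front of the hinge axis and 7.5 mm above it when released (97.5 mm above the desk); the pad reaches from 9 to 87 mm in front of the hinge axis. At this point the full travel is 14 mm and half of it 7 mm
- find_box: bystander: flat find box, clear plastic over white foam, looks white, 58 x 82 x 18 mm, lying on the desk beyond the bronze plate; origin: centre of its underside; long axis y. Leave alone
- sample_box: bystander: white sample box with a clear cover, 52 x 80 x 22 mm, left of the analyser; origin: centre of its underside; long axis y. Leave alone
- vial: bystander: upright glass vial with a black cap, 22 mm across, 56 mm high, left of the analyser; origin: centre of its underside. Leave alone
Not all that is in view belongs to the job. What is shaped like the bronze_plate but pink or turquoise is not meant.

How it is judged:
On the way, in this order (a step that is already met when the one before it is completed fails the run):
1. the bronze plate lies flat on the deck with its middle on the measuring window, let go of (horizontal distance between plate_middle and window below 0.009 m and z of plate_middle in the frame of window below 0.004 m and angle between bronze_plate's own z axis and vertical below 0.12 rad and contact force between the fingers and bronze_plate below 0.05 N and value of joint lid above 0.3 rad), for 0.2 s.
2. the lid is fully shut over it (value of joint lid below 0.03 rad and horizontal distance between plate_middle and window below 0.009 m and z of plate_middle in the frame of window below 0.004 m and angle between bronze_plate's own z axis and vertical below 0.12 rad), for 0.2 s.
3. the fingers hold the paddle in its middle position for 2 s, lid shut (all of step 2 and value of joint paddle between 0.055 and 0.15 rad and contact force between the fingers and paddle above 2.5 N), for 2 s.
At the end, for the whole second after the job is handed in: Ends holding: fingers press the paddle with over 2.5 N and keep the paddle still at 0.055 to 0.15 rad of 0.20; lid shut (under 0.03 rad); under it the bronze plate lies still, flat on the deck (tilt under 0.12 rad, within 4 mm), its middle within 9 mm of the window's centre (all of step 3 and linear speed of bronze_plate below 0.02 m/s and velocity of joint paddle between -0.05 and 0.05 rad/s); the arm keeps its last pose, push and grip.
It fails at once if the paddle is pressed while the lid is not shut (value of joint paddle above 0.03 rad and value of joint lid above 0.06 rad).
It fails at once if the paddle is pressed right down and trips (value of joint paddle above 0.18 rad).
It fails at once if the flat find box is disturbed (distance of find_box from where it was at the start of the episode above 0.02 m).
It fails at once if the sample box is disturbed (distance of sample_box from where it was at the start of the episode above 0.02 m).
It fails at once if the vial is disturbed (distance of vial from where it was at the start of the episode above 0.02 m).
It also fails if it takes over 64 s, if anything falls off the work surface, if the arm or the gripper's body presses on something with over 40 N, if the wrist force passes 120 N, or if a joint passes its speed limit or range.

## Working session

There is one attempt and no reset: what is moved stays moved. The work goes in short steps, Python scripts to look and compute and a tool call to move; the robot and the scene stay as the last step left them, time stands still between calls to the robot, and variables do not carry over. Pictures are saved under pics/ and viewed, at most 14 in all, crops included, and the job is handed in when it is done.

Besides the shell and the picture viewer there is one more tool, called after "Emit:" as a command line: name --pt "numbers of a row" for each row, then --argument value for the rest. servo_tool: Moves the arm, as the interface text tells. Its arguments: {"type":"object","properties":{"motion":{"type":"array","items":{"type":"array","items":{"type":"number"}}},"squeeze":{"type":"number"}},"required":["motion"]}

```bash
mkdir -p pics
cat > h.py <<'E'
import numpy as np, cv2
from station import ctrl
def cam(n,save=None):
    c=ctrl.camera(n)
    if save: cv2.imwrite('pics/'+save+'.png',c['image'][:,:,::-1])
    return c
def proj(c,P):
    P=np.atleast_2d(P); T=c['camera_from_world']
    q=P@T[:3,:3].T+T[:3,3]
    return np.c_[c['cx']+c['fx']*q[:,0]/-q[:,2], c['cy']+c['fy']*-q[:,1]/-q[:,2]]
def ray(c,uv,z):
    T=c['camera_from_world'];R=T[:3,:3];o=-R.T@T[:3,3]
    d=R.T@np.array([(uv[0]-c['cx'])/c['fx'],-(uv[1]-c['cy'])/c['fy'],-1])
    return o+d*(z-o[2])/d[2]
E
python3 - <<'E'
from h import *
a=cam('scene');b=cam('top')
im=np.hstack([a['image'],b['image']])[:,:,::-1]
cv2.imwrite('pics/top0.png',cv2.resize(b['image'][:,:,::-1],(800,600),interpolation=cv2.INTER_CUBIC))
cv2.imwrite('pics/scene0.png',cv2.resize(a['image'][:,:,::-1],(800,600),interpolation=cv2.INTER_CUBIC))
for c in(a,b): print({k:v for k,v in c.items() if k!='image'})
print(ctrl.get_obs())
E
```

```text
{'fx': 467.0007088740222, 'fy': 467.0007088740222, 'cx': 259.8643801913428, 'cy': 194.79998304106786, 'camera_from_world': array([[ 0.97961615,  0.19986524, -0.0201514 , -0.57216344],
       [-0.11062974,  0.62051442,  0.77635231, -0.06016886],
       [ 0.16767008, -0.75829792,  0.62997699, -1.41035272],
       [ 0.        ,  0.        ,  0.        ,  1.        ]])}
{'fx': 400.77189658003607, 'fy': 400.77189658003607, 'cx': 256.44819338583574, 'cy': 192.17430066428207, 'camera_from_world': array([[ 2.25894954e-02, -9.99744348e-01, -9.76787451e-04,
         7.51058183e-02],
       [ 9.97105892e-01,  2.24589144e-02,  7.26322061e-02,
        -5.91014316e-01],
       [-7.25916999e-02, -2.61468541e-03,  9.97358315e-01,
        -9.88650971e-01],
       [ 0.00000000e+00,  0.00000000e+00,  0.00000000e+00,
         1.00000000e+00]])}
{'time_s': 0.1, 'qpos': array([-1.27761957e+00,  3.00421796e-01,  1.52149904e+00, -2.09244870e-05,
        1.32073810e+00, -6.66159825e-02]), 'joint_vel': array([ 0.00076397, -0.00086627, -0.00147325,  0.00143261, -0.00047874,
        0.0019612 ]), 'tau': array([-1.21598998e-03, -5.32650268e+01, -3.53293276e+01,  7.09125982e-02,
        2.34450441e-02, -4.58412785e-05]), 'ee_pos': array([ 0.19362418, -0.51476278,  0.40414798]), 'eef_rot': array([-3.14052738e+00, -5.07559874e-05,  3.59797898e-01]), 'force': array([-0.29135844, -0.0300644 , -0.36513904]), 'moment': array([ 0.0117553 ,  0.06368042, -0.02474324]), 'grip_force': 0.0, 'grip_width': 0.09394260098585522}
```

View pics/top0.png

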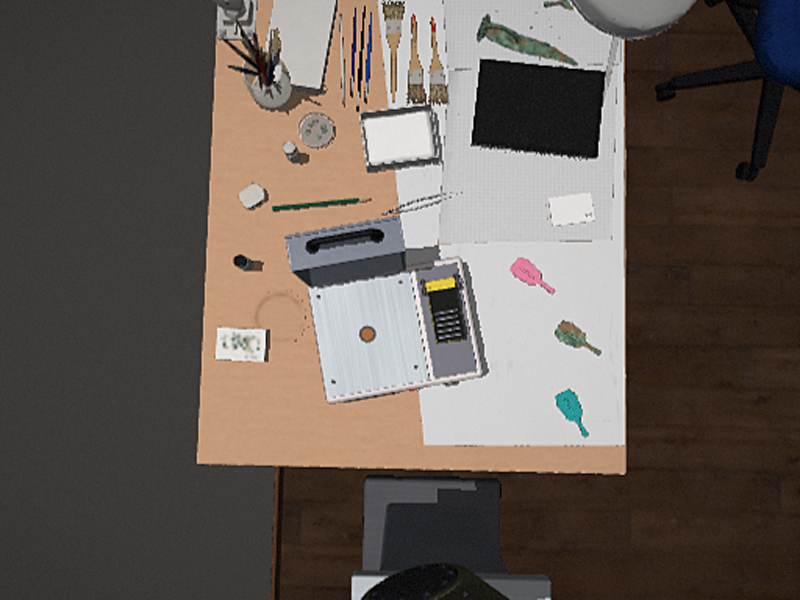

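View pics/scene0.png

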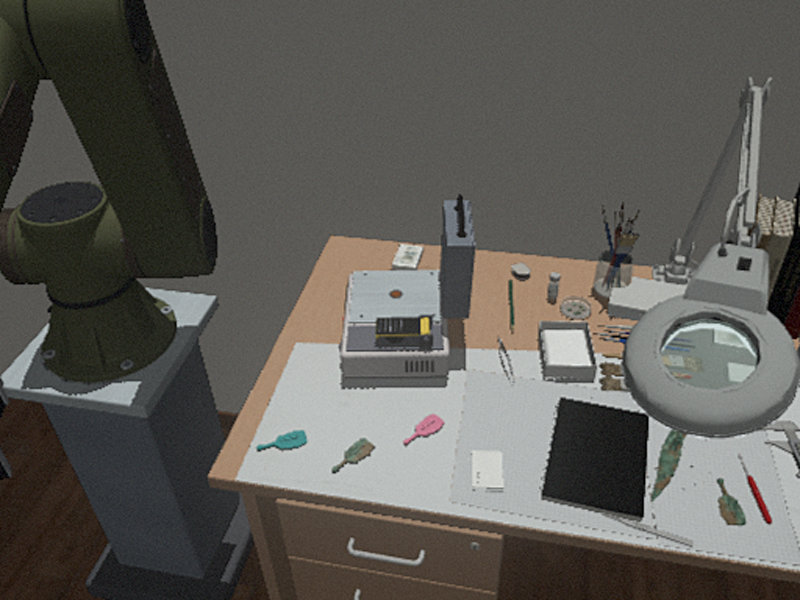

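The top view has three plate-shaped candidates: pink at (530,275), green-brown at (577,337) and turquoise at (570,410). The green-brown one fits the bronze plate, because pink and turquoise are ruled out and the far bronze is not beside the analyser. The window is at (367,334) and the analyser is yawed a little. I'll confirm with a crop and measure.

Run:
```python
from h import *
b=cam('top');im=b['image']
x0,y0=195,135
crop=im[135:275,195:395,::-1]
cv2.imwrite('pics/crop0.png',cv2.resize(crop,(800,560),interpolation=cv2.INTER_CUBIC))
hsv=cv2.cvtColor(im,cv2.COLOR_RGB2HSV)
def blob(m,u0,v0,u1,v1):
    k=np.zeros(m.shape,np.uint8);k[v0:v1,u0:u1]=m[v0:v1,u0:u1]
    n,l,s,c=cv2.connectedComponentsWithStats(k)
    i=1+np.argmax(s[1:,4]);return (l==i)
m=blob((hsv[...,1]>45).astype(np.uint8),345,195,395,235)
v,u=np.nonzero(m);P=np.array([ray(b,(p,q),.006)[:2] for p,q in zip(u,v)])
c=P.mean(0);w,V=np.linalg.eigh(np.cov((P-c).T));a=V[:,1]
if a[1]>0:a=-a
s=(P-c)@a;t=(P-c)@V[:,0]
print('plate n',len(P),'cent',c,'axis',a,'ext',s.min(),s.max(),t.min(),t.max(),'skew',(s**3).mean())
o=c+a*(s.max()+s.min())/2
print('origin',o,'middle',o-.017*a,'yaw',np.arctan2(-a[0],a[1]))
m=blob((hsv[...,1]>110).astype(np.uint8),222,200,250,228)
v,u=np.nonzero(m);print('win',u.mean(),v.mean(),len(u),ray(b,(u.mean(),v.mean()),.07))
```

```text
plate n 205 cent [ 0.53969324 -0.19286525] axis [-0.53543573 -0.84457597] ext -0.027970996859189138 0.05097369362277366 -0.015507418322053029 0.017266035870945117 skew 4.854425323771248e-06
origin [ 0.53353501 -0.20257901] middle [ 0.54263742 -0.18822122] yaw 2.5765690724550674
win 234.79545454545453 213.45454545454547 44 [0.53349088 0.13887867 0.07      ]
```

View pics/crop0.png

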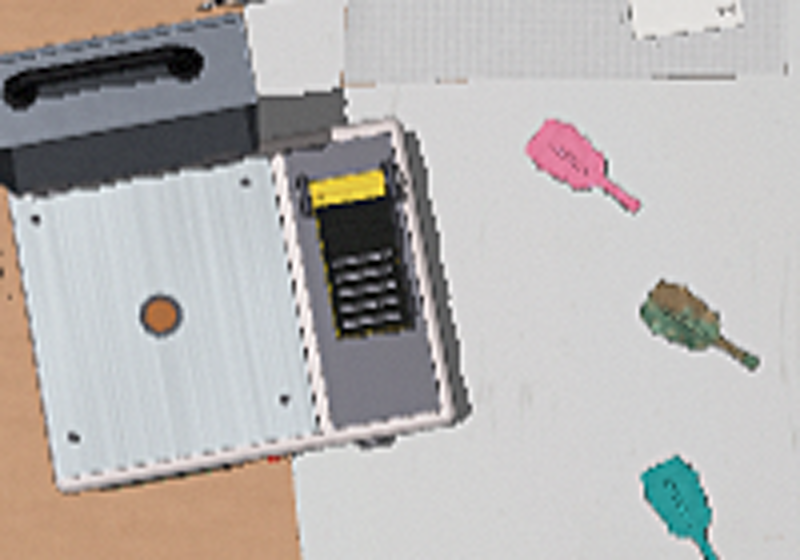

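The crop shows the corroded green-brown plate at (690,320), broad part up-left and stem down-right, so this is the one meant. The deck screws are at (36,218), (245,182), (285,400) and (73,437). I'll move above the plate now.

Emit:
servo_tool --pt "0.2 4 3.5 -1 4" --pt "0.2 8 7 -2 9" --pt "0.2 12 11 -3 14" --pt "0.2 16 15 -5 19" --pt "0.2 20 19 -6 24" --pt "0.2 24 22.5 -8 29" --pt "0.2 28 26 -10 33" --pt "0.2 32 30 -11 36" --pt "0.2 34.9 32.7 -12 37" --pt "0.2 34.9 32.7 -12 37" --squeeze 15

```text
time_s: 1.4
ee_pos: [0.5437, -0.1859, 0.2834]
eef_rot: [-3.14, 0.0, 1.009]
force: [-0.5, -0.6, -0.6]
grip_width: 0.0749
grip_force: 0.0
```

Run:
```python
from h import *
b=cam('top');s=cam('scene')
sc=np.array([(36,218),(245,182),(285,400),(73,437)])/4+[195,135]-.4
Q=np.array([ray(b,p,.07)[:2] for p in sc]);print(Q)
for d in (Q[0]-Q[3],Q[1]-Q[2]): print(np.arctan2(d[1],d[0]))
for d in (Q[0]-Q[1],Q[3]-Q[2]): print(np.arctan2(-d[0],d[1]))
print(ctrl.get_obs()['ee_pos'],ctrl.get_obs()['eef_rot'])
o=np.hstack([s['image'][150:384,120:400],b['image'][130:364,195:475]])[:,:,::-1]
cv2.imwrite('pics/a1.png',cv2.resize(o,(800,334),interpolation=cv2.INTER_CUBIC))
```

```text
[[0.59018376 0.21531137]
 [0.614713   0.09038502]
 [0.48489277 0.06362235]
 [0.46016828 0.18912455]]
0.19875394852173403
0.20330372057021437
0.19388308509300015
0.19451361273460224
[ 0.54245822 -0.18786015  0.28441264] [-3.14093874e+00  2.69992038e-04  1.00591619e+00]
```

View pics/a1.png

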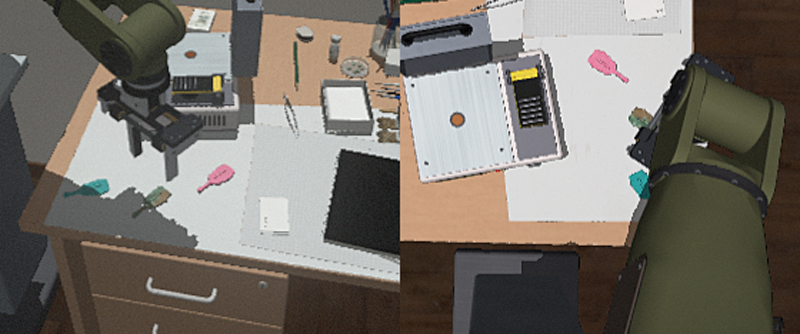

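Left view: the gripper hangs over the plate at (155,200). Right view: the arm hides only part of the plate at (640,115). The analyser yaw is about 0.197. I'll descend and grasp.

Emit:
servo_tool --pt "0.2 0 0 -3 0" --pt "0.2 0 0 -6 0" --pt "0.2 0 0 -8.2 0" --pt "0.2 0 0 -8.2 0" --pt "0.7 0 0 -8.2 0" --pt "1 0 0 -8.2 0" --pt "1 0 0 -8.2 0" --pt "1 0 0 -8.2 0" --pt "1 0 0 -8.2 0" --pt "1 0 0 -7 0" --pt "1 0 0 -3 0" --pt "1 0 0 1 0" --pt "1 0 0 4 0" --pt "1 0 0 4 0" --squeeze 15

```text
time_s: 3.25
ee_pos: [0.5427, -0.1878, 0.3275]
eef_rot: [3.137, -0.001, 1.006]
force: [0.1, 0.4, -1.9]
grip_width: 0.0339
grip_force: 14.5
```

Run:
```python
from h import *
s=cam('scene')
b=cam('top')
print(ctrl.get_obs()['ee_pos'],ctrl.get_obs()['eef_rot'],ctrl.get_obs()['grip_width'])
o=s['image'][150:330,120:360,::-1]
cv2.imwrite('pics/a2.png',cv2.resize(o,(800,600),interpolation=cv2.INTER_CUBIC))
```

```text
[ 0.54242573 -0.18766747  0.32433215] [-3.14125048e+00  4.77483746e-05  1.00561521e+00] 0.03374827404612332
```

View pics/a2.png

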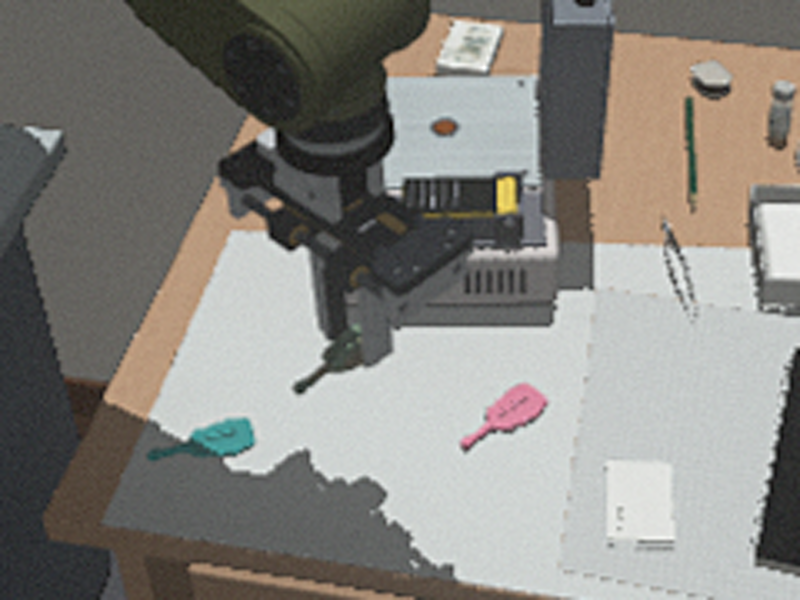

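The plate is held at (345,350), stem tip at (297,388), width 34 mm. I'll carry it above the window and check its offset in the hand.

Emit:
servo_tool --pt "1 0 2 1 -2" --pt "1 0 6 1.5 -8" --pt "1 -0.2 10 1.5 -14" --pt "1 -0.4 14 1.5 -20" --pt "1 -0.5 18 1.5 -26" --pt "1 -0.6 22 1.5 -32" --pt "1 -0.7 26 1.5 -38" --pt "1 -0.8 29.5 1.5 -43" --pt "1 -0.9 32 1 -46.3" --pt "1 -0.9 32.7 0 -46.3" --pt "1 -0.9 32.7 -1 -46.3" --pt "1 -0.9 32.7 -1 -46.3" --pt "1 -0.9 32.7 -1 -46.3"

```text
time_s: 4.97
ee_pos: [0.5338, 0.1385, 0.3147]
eef_rot: [3.142, -0.0, 0.197]
force: [0.7, 0.2, -0.4]
grip_width: 0.0339
grip_force: 14.5
```

Run:
```python
from h import *
s=cam('scene')
o=ctrl.get_obs();print(o['ee_pos'],o['eef_rot'],o['grip_width'])
# earlier held picture, tip
p=ray(s,(120+297*.3,150+388*.3),.130);print('tip prev',p,'expected .5114 -.2367; along',(p[:2]-[.5424,-.1877])@[.535,.845])
z=o['ee_pos'][2]-.199; y=o['eef_rot'][2]; x=np.array([np.cos(y),np.sin(y)])
P=lambda d:np.r_[o['ee_pos'][:2]-x*d,z+.003]
U=proj(s,[P(.058),P(0),P(-.024)]);print(U)
u0,v0=U[0].astype(int)-[60,45]
cv2.imwrite('pics/a3.png',cv2.resize(s['image'][v0:v0+90,u0:u0+120,::-1],(800,600),interpolation=cv2.INTER_CUBIC));print(u0,v0)
```

```text
[0.5338171  0.13863217 0.31490824] [ 3.14155811e+00 -4.35185171e-04  1.96926078e-01] 0.033583620886618364
tip prev [ 0.51698558 -0.23609643  0.13      ] expected .5114 -.2367; along -0.05449169621347323
[[231.57352372 174.64013509]
 [251.59770875 174.36729996]
 [259.89165928 174.25429256]]
171 129
```

View pics/a3.png

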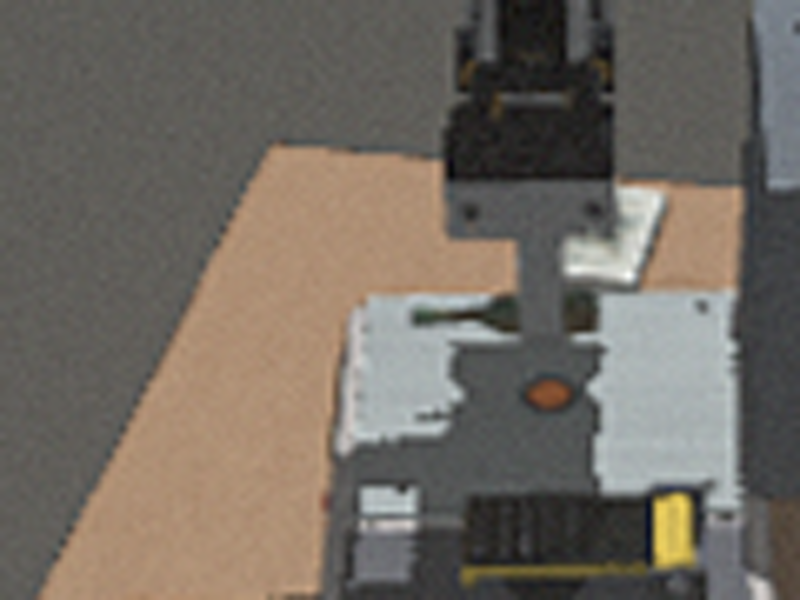

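Run:
```python
from h import *
s=cam('scene')
print(proj(s,[[.5338,.1386,.07],[.5338,.1386,.118]]), 'seen win',171+549*.15,129+393*.15)
im=s['image'][175:200,235:270];h=cv2.cvtColor(im,cv2.COLOR_RGB2HSV);v,u=np.nonzero((h[...,1]>130)&(h[...,0]<20)&(im[...,0]>100));print(u.mean()+235,v.mean()+175,len(u))
print(ray(s,(u.mean()+235,v.mean()+175),.07))
```

```text
[[252.10714216 187.66074983]
 [251.59938977 174.62549543]] seen win 253.35 187.95
253.0 187.71428571428572 14
[0.53645804 0.13881163 0.07      ]
```

In the scene camera the finger and the window show the same bias of about +0.9 px, so the TCP is over the window. The plate sits about 1 mm ahead in the hand. I'll lower, release and lift.

Emit:
servo_tool --pt "1 -0.1 0 -2 0" --pt "1 -0.1 0 -3.5 0" --pt "1 -0.1 0 -4.1 0" --pt "1 -0.1 0 -4.25 0" --pt "1 -0.1 0 -4.25 0" --pt "0.6 -0.1 0 -4.25 0" --pt "0.5 -0.1 0 -4.25 0" --pt "0.4 -0.1 0 -4.25 0" --pt "0.3 -0.1 0 -4.25 0" --pt "0.3 -0.1 0 -4.25 0" --pt "0.3 -0.1 0 -2 0" --pt "0.3 -0.1 0 2 0" --pt "0.3 -2 0 7 0" --pt "0.3 -5 0 12 0" --pt "0.3 -9 0 15 0" --pt "0.3 -13 0 18 0" --pt "0.3 -13 0 18 0"

```text
time_s: 7.2
ee_pos: [0.4019, 0.1392, 0.4972]
eef_rot: [-3.141, -0.005, 0.198]
force: [1.0, 0.5, -1.5]
grip_width: 0.0661
grip_force: 0.0
```

Run:
```python
from h import *
s=cam('scene');b=cam('top')
o=ctrl.get_obs();print(o['time_s'],o['ee_pos'],o['eef_rot'],o['grip_width'])
A=cv2.resize(s['image'][120:240,180:340,::-1],(400,300),interpolation=cv2.INTER_CUBIC)
B=cv2.resize(b['image'][130:265,170:350,::-1],(400,300),interpolation=cv2.INTER_CUBIC)
cv2.imwrite('pics/a4.png',cv2.resize(np.hstack([A,B]),(800,300)))
m=None
x=np.array([np.cos(.197),np.sin(.197)]);n=np.array([-x[1],x[0]])
w=np.array([.5335,.1389])
print('proj scene tip/end',proj(s,[np.r_[w-.058*x,.074],np.r_[w+.024*x,.074]]),'top',proj(b,[np.r_[w-.058*x,.074],np.r_[w+.024*x,.074]]))
```

```text
7.3 [0.40373463 0.1392235  0.49450026] [ 3.14158238e+00 -5.60439358e-04  1.97644964e-01] 0.06596019943034037
proj scene tip/end [[232.37761341 186.78359568]
 [260.1104583  186.41607159]] top [[238.8460009  237.54909095]
 [232.98707017 203.49337003]]
```

View pics/a4.png

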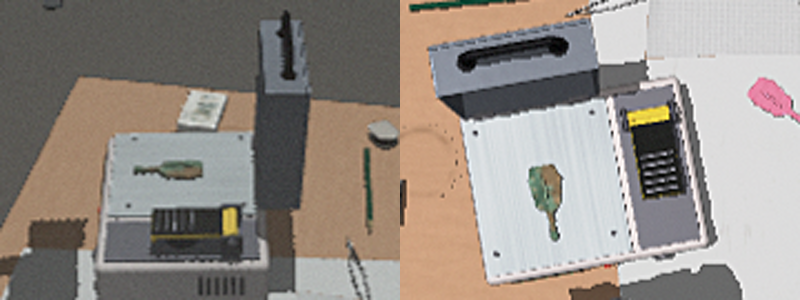

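The plate lies flat over the window, tip at (553,240) and broad end at (547,163) in the right half, which matches the prediction within about 1 mm. The handle is at (514,52). Next is the lid angle and the waypoints for the push.

```bash
cat >> h.py <<'E'
x=np.array([np.cos(.197),np.sin(.197)]);n=np.array([-x[1],x[0]])
W=np.array([.5335,.1389])
def an(ax,z,ay=.042): return np.r_[W+x*ax+n*(ay-.042),z]   # analyser -> world
def bar(t): return an(.086-(.188*np.cos(t)-.026*np.sin(t)), .071+.188*np.sin(t)+.026*np.cos(t))
E
python3 - <<'E'
from h import *
s=cam('scene');b=cam('top')
for t in np.arange(1.55,1.85,.05): print(round(t,2),proj(b,bar(t)).round(1),proj(s,bar(t)).round(1))
print('seen top 221.3 153.4 scene 294.8 138')
o=ctrl.get_obs()['ee_pos'];print(o)
for t in (1.75,1.7,1.65,1.5,1.3,1.1,1,.9,.7,.5,.3,.1,0): print(t,(bar(t)*100).round(1))
print('x axis',x,'press',an(-.015,.0975,-.080)*100)
h=cv2.cvtColor(b['image'],cv2.COLOR_RGB2HSV)[190:250,215:260];v,u=np.nonzero(h[...,1]>60)
P=np.array([ray(b,(p+215,q+190),.076)[:2] for p,q in zip(u,v)])-W
a=P@x;c=P@n;print('plate ext',a.min(),a.max(),c.min(),c.max())
E
```

```text
1.55 [[220.  156.5]] [[289.9 131.9]]
1.6 [[219.2 151.9]] [[293.4 132.3]]
1.65 [[218.5 147.4]] [[296.8 132.8]]
1.7 [[217.8 143.1]] [[300.2 133.5]]
1.75 [[217.2 138.8]] [[303.5 134.3]]
1.8 [[216.6 134.7]] [[306.7 135.2]]
1.85 [[216.  130.8]] [[309.9 136.3]]
seen top 221.3 153.4 scene 294.8 138
[0.40434046 0.1392138  0.4935764 ]
1.75 [67.6 16.7 25.1]
1.7 [66.7 16.6 25.4]
1.65 [65.8 16.4 25.6]
1.5 [63.  15.8 26. ]
1.3 [59.3 15.1 25.9]
1.1 [55.7 14.4 25. ]
1 [54.  14.  24.3]
0.9 [52.3 13.7 23.4]
0.7 [49.3 13.1 21.2]
0.5 [46.8 12.6 18.4]
0.3 [44.9 12.2 15.1]
0.1 [43.7 12.  11.6]
0 [43.3 11.9  9.7]
x axis [0.98065817 0.19572824] press [54.26689728  1.63237791  9.75      ]
plate ext -0.05713752422424826 0.02104563680807652 -0.01704951311977871 0.014992332605630794
```

The lid is at about 1.6 rad, with the bar near (64.9, 16.2, 25.8) cm. I'll go over the bar and down behind it with closed fingers.

Emit:
servo_tool --pt "1 4 0.4 0.5 0" --pt "1 9 1 0.8 0" --pt "1 14 1.5 0.8 0" --pt "1 19 2 0.8 0" --pt "1 24 2.6 0.8 0" --pt "1 28 3 0.5 0" --pt "1 28.2 3 0 0" --pt "1 28.2 3 -2.5 0" --pt "1 28.2 3 -4.7 0" --pt "1 28.2 3 -4.7 0" --pt "1 28.2 3 -4.7 0"

```text
time_s: 8.78
ee_pos: [0.6855, 0.1691, 0.4486]
eef_rot: [-3.142, -0.001, 0.197]
force: [0.0, 0.0, 1.4]
grip_width: 0.0008
grip_force: 0.0
```

Run:
```python
from h import *
s=cam('scene')
o=ctrl.get_obs();print(o['time_s'],o['ee_pos'],o['eef_rot'],o['grip_width'],o['force'])
cv2.imwrite('pics/a5.png',cv2.resize(s['image'][80:240,180:380,::-1],(750,600),interpolation=cv2.INTER_CUBIC))
```

```text
8.825 [0.68550341 0.16917288 0.44887791] [-3.14158628e+00 -1.59364593e-03  1.97463006e-01] 0.0004588405298602871 [0.3847539  1.28048867 0.0661442 ]
```

View pics/a5.png

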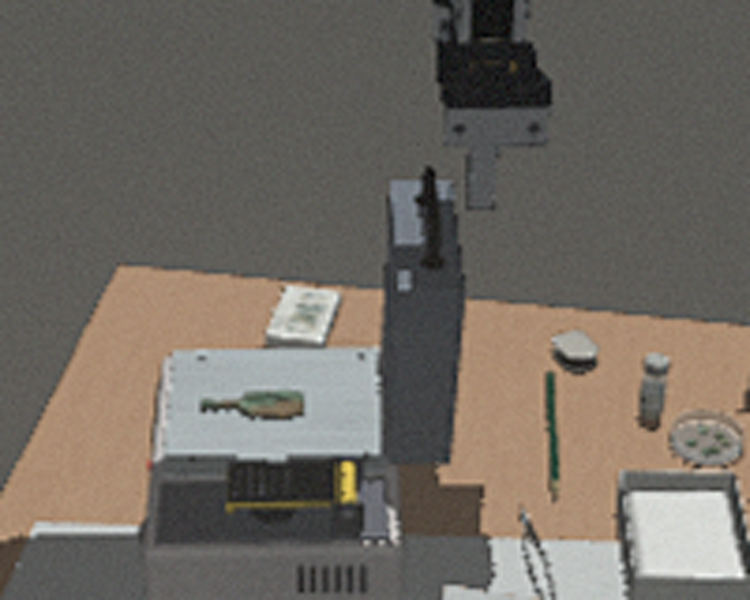

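The fingertips hang about 18 mm behind the bar: finger tip at (480,207), bar at (430,202). They are only about 5 mm below its centre, so I'll go a bit lower and pull the lid forward along the arc.

Emit:
servo_tool --pt "1 0 0 -0.5 0" --pt "1 -1.2 -0.2 -0.5 0" --pt "1 -2.4 -0.5 -0.4 0" --pt "1 -3.4 -0.7 -0.3 0" --pt "1 -4.4 -0.9 -0.2 0" --pt "1 -5.6 -1.1 -0.2 0" --pt "1 -6.8 -1.4 -0.2 0" --pt "1 -8 -1.6 -0.2 0" --pt "1 -9.2 -1.8 -0.4 0" --pt "1 -10.4 -2.1 -0.7 0" --pt "1 -11.6 -2.3 -1 0" --pt "1 -11.6 -2.3 -1 0"

```text
time_s: 10.32
ee_pos: [0.5692, 0.1461, 0.4378]
eef_rot: [3.142, 0.0, 0.197]
force: [-0.3, 0.8, -0.5]
grip_width: 0.0005
grip_force: 0.0
```

Run:
```python
from h import *
s=cam('scene')
o=ctrl.get_obs();print(o['time_s'],o['ee_pos'],o['force'])
cv2.imwrite('pics/a6.png',cv2.resize(s['image'][80:240,180:380,::-1],(750,600),interpolation=cv2.INTER_CUBIC))
for t in (1.3,1.2,1.1,1.,.9): print(t,((proj(s,bar(t))-[180,80])*3.75).round())
```

```text
10.375 [0.56953427 0.14621205 0.4379459 ] [ 0.94945249 -1.35388535 -0.42390863]
1.3 [[346. 196.]]
1.2 [[321. 201.]]
1.1 [[295. 207.]]
1.0 [[271. 216.]]
0.9 [[249. 227.]]
```

View pics/a6.png

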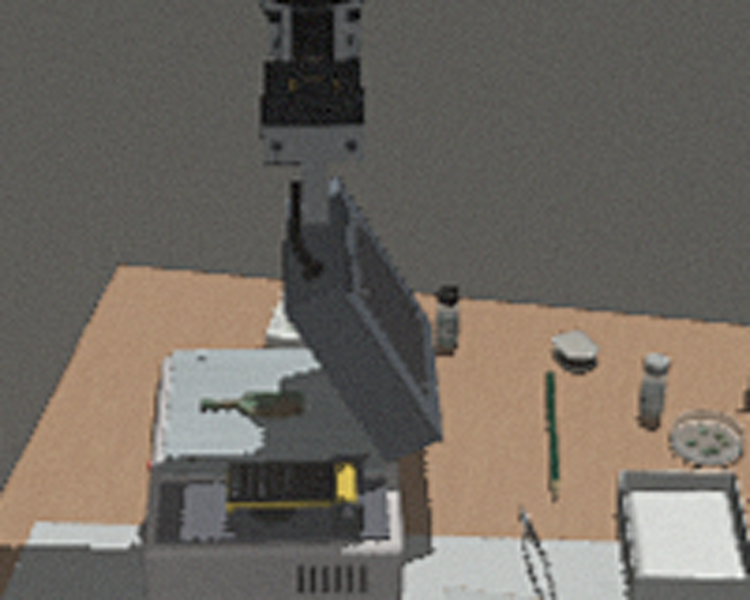

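The lid has followed to about 1.1 rad, with the bar at (297,200). Now I'll go over the bar and press down along the arc.

Emit:
servo_tool --pt "1 0.6 0.1 1 0" --pt "1 0.6 0.1 3 0" --pt "1 -1.2 -0.2 3 0" --pt "1 -1.2 -0.2 2 0" --pt "1 -2.1 -0.4 1.2 0" --pt "1 -2.9 -0.6 0.8 0" --pt "1 -3.8 -0.8 0.3 0" --pt "1 -4.6 -0.9 -0.2 0" --pt "1 -6.1 -1.2 -1.2 0" --pt "1 -7.6 -1.5 -2.4 0" --pt "1 -9 -1.8 -3.7 0" --pt "1 -10.1 -2 -5.1 0" --pt "1 -11.1 -2.2 -6.7 0" --pt "1 -12 -2.4 -8.4 0" --pt "1 -12.7 -2.5 -10.2 0" --pt "1 -13.2 -2.6 -11.9 0" --pt "1 -13.5 -2.7 -13.2 0" --pt "1 -13.5 -2.7 -13.7 0" --pt "1 -13.5 -2.7 -13.7 0"

```text
time_s: 12.75
ee_pos: [0.435, 0.1193, 0.3008]
eef_rot: [3.142, 0.001, 0.197]
force: [-1.6, -0.5, 1.8]
grip_width: 0.0003
grip_force: 0.9
```

Emit:
servo_tool --pt "1 0 0 -0.2 0" --pt "1 0 0 -0.4 0" --pt "1 0 0 -0.4 0"

```text
time_s: 13.12
ee_pos: [0.4351, 0.1193, 0.2995]
eef_rot: [3.141, -0.002, 0.198]
force: [-17.6, -4.3, 41.8]
grip_width: 0.0007
grip_force: 20.8
```

Run:
```python
from h import *
o=ctrl.get_obs();print(o['time_s'],o['ee_pos'],o['force'])
s=cam('scene')
cv2.imwrite('pics/a7.png',cv2.resize(s['image'][120:240,180:340,::-1],(800,600),interpolation=cv2.INTER_CUBIC))
```

```text
13.125 [0.43509442 0.11932221 0.2994789 ] [-17.62342693  -4.34324435  41.8351334 ]
```

View pics/a7.png

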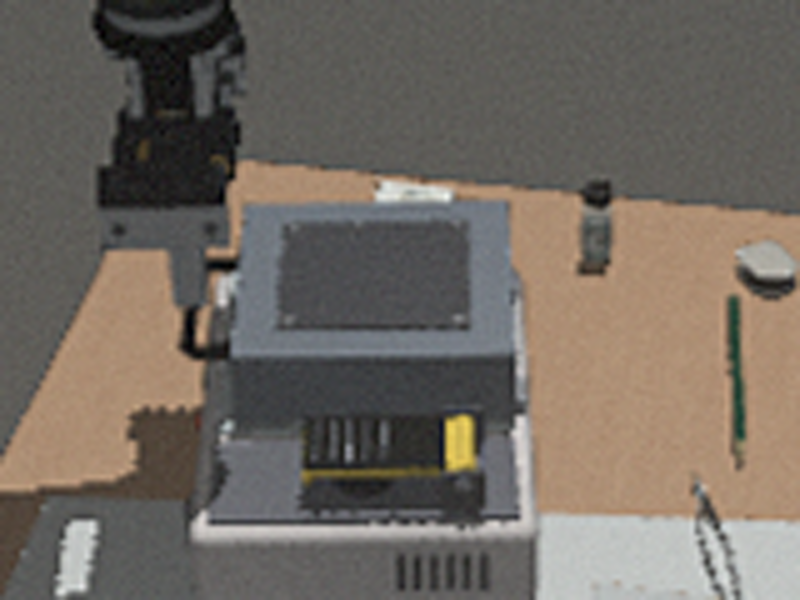

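The lid is shut down on the deck: the hard stop was felt at 42 N, and its top is level at (375,275). Next I'll lift off and move above the paddle.

Emit:
servo_tool --pt "1 0 0 1 0" --pt "1 -0.5 0 4 0" --pt "1 -0.5 0 8 0" --pt "1 2 -2 10 0" --pt "1 5 -5 10 0" --pt "1 8.5 -8 10 0" --pt "1 10.8 -10.3 9 0" --pt "1 10.8 -10.3 6 0" --pt "1 10.8 -10.3 3 0" --pt "1 10.8 -10.3 2 0" --pt "1 10.8 -10.3 2 0" --pt "1 10.8 -10.3 2 0"

```text
time_s: 14.68
ee_pos: [0.5429, 0.0163, 0.3179]
eef_rot: [3.141, -0.002, 0.198]
force: [-0.0, -0.1, -0.4]
grip_width: 0.0005
grip_force: 0.0
```

Run:
```python
from h import *
o=ctrl.get_obs();print(o['time_s'],o['ee_pos'],o['force'],'target',an(-.015,.0975+.199,-.080))
s=cam('scene')
cv2.imwrite('pics/a8.png',cv2.resize(s['image'][120:240,180:340,::-1],(800,600),interpolation=cv2.INTER_CUBIC))
```

```text
14.675 [0.54291475 0.01629887 0.3179254 ] [-0.03417124 -0.05987084 -0.42651515] target [0.54266897 0.01632378 0.2965    ]
```

View pics/a8.png

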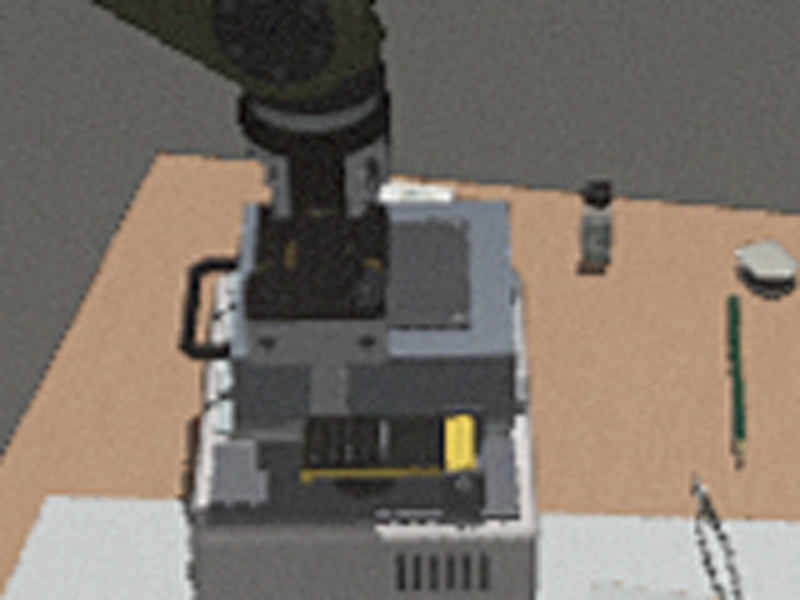

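The lid stays shut and the fingertips hang at (328,410) over the front of the pad (305–390). I'll lower in steps, watching the force.

Emit:
servo_tool --pt "1 0 0 -1 0" --pt "1 0 0 -1.8 0" --pt "1 0 0 -2.1 0" --pt "1 0 0 -2.3 0" --pt "1 0 0 -2.4 0" --pt "1 0 0 -2.5 0" --pt "1 0 0 -2.5 0" --pt "1 0 0 -2.5 0"

```text
time_s: 15.72
ee_pos: [0.5426, 0.0162, 0.2919]
eef_rot: [3.142, -0.0, 0.197]
force: [-4.2, -0.4, 5.1]
grip_width: 0.0004
grip_force: 2.8
```

Emit:
servo_tool --pt "1 0 0 -0.1 0" --pt "1 0 0 -0.15 0" --pt "1 0 0 -0.15 0" --pt "1 0 0 -0.15 0"

```text
time_s: 16.23
ee_pos: [0.5427, 0.0162, 0.2906]
eef_rot: [3.141, -0.0, 0.197]
force: [-4.1, 0.0, 6.7]
grip_width: 0.0005
grip_force: 3.4
```

Run:
```python
from h import *
F=[]
for i in range(8):
    s=cam('scene');o=ctrl.get_obs();F.append(np.r_[o['ee_pos'][2],o['force']])
print(np.mean(F,0).round(4),np.std(F,0).round(3))
cv2.imwrite('pics/a9.png',cv2.resize(s['image'][120:240,180:340,::-1],(800,600),interpolation=cv2.INTER_CUBIC))
```

```text
[ 0.2906 -3.8103 -0.2687  6.3393] [0.    0.622 0.41  0.295]
```

View pics/a9.png

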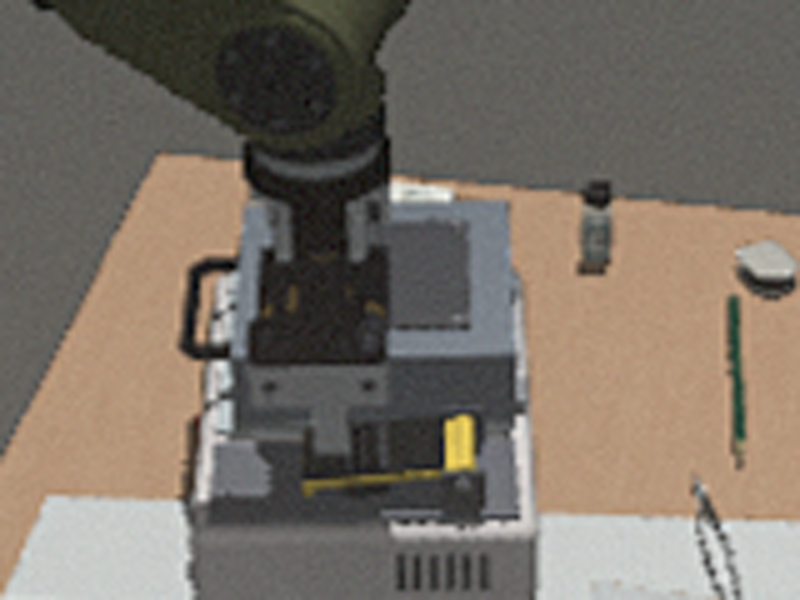

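The paddle is tilted about half-way under the fingertips at (330,445), with 6.3 N, 5.9 mm of depth (about 0.085–0.1 rad) and the lid shut. I'll hold here.

Emit:
servo_tool --pt "1 0 0 0 0" --pt "1 0 0 0 0" --pt "1 0 0 0 0" --pt "1 0 0 0 0" --pt "1 0 0 0 0" --pt "1 0 0 0 0" --pt "1 0 0 0 0" --pt "1 0 0 0 0" --pt "1 0 0 0 0" --pt "1 0 0 0 0" --pt "1 0 0 0 0" --pt "1 0 0 0 0" --pt "1 0 0 0 0" --pt "1 0 0 0 0" --pt "1 0 0 0 0" --pt "1 0 0 0 0" --pt "1 0 0 0 0" --pt "1 0 0 0 0" --pt "1 0 0 0 0" --pt "1 0 0 0 0"

```text
time_s: 19.12
ee_pos: [0.5427, 0.0162, 0.2906]
eef_rot: [3.141, -0.0, 0.198]
force: [-4.5, -0.9, 6.7]
grip_width: 0.0002
grip_force: 3.4
```

Emit:
servo_tool --pt "1 0 0 0 0" --pt "1 0 0 0 0" --pt "1 0 0 0 0" --pt "1 0 0 0 0" --pt "1 0 0 0 0" --pt "1 0 0 0 0" --pt "1 0 0 0 0" --pt "1 0 0 0 0" --pt "1 0 0 0 0" --pt "1 0 0 0 0" --pt "1 0 0 0 0" --pt "1 0 0 0 0"

```text
time_s: 20.62
ee_pos: [0.5427, 0.0162, 0.2906]
eef_rot: [3.141, -0.001, 0.198]
force: [-4.1, -0.2, 6.5]
grip_width: 0.0005
grip_force: 3.4
```

```bash
python3 -c "
from station import ctrl
o=ctrl.get_obs();print(o['time_s'],o['ee_pos'],o['force']);print(ctrl.hand_in())"
```

```text
20.625 [0.54267529 0.01622334 0.29059549] [-4.11216961 -0.16880973  6.52968548]
the job is handed in; nothing more can be done
None
```

I placed the bronze plate within about 2 mm of the window centre and shut the lid over it. I held the paddle near half-way at about 6.5 N for over 4 s and handed in at 20.6 s, still holding; hand-in returned no verdict.

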